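# Close up the row of transformers on the stock rack

## Robot

A 7-joint arm with a two-finger parallel gripper is mounted at the origin on the work surface. World frame = base frame: x ahead of the robot, y to its left, z up, the work surface at z = 0. Lengths are in m, angles in degrees, forces in N, time in s.
With the tool pointing down it reaches from about 0.425 to 0.925 m from the base axis. Payload 6.8 kg.
Tool frame: the origin (TCP) lies between the finger pads; the fingertips stand 25 mm ahead of it and the grasp point (between the pads) lies 6 mm ahead of it; z points along the fingers, y is the line along which they close (so a half turn about z gives the same grasp; the last joint's range is limited). The gripper opens to 85 mm and grips with 20 to 120 N. Pads are 22 mm wide; open, the fingers measure 114 mm over their backs; the gripper's body (76 mm by 85 mm) begins 54 mm behind the grasp point. The pads swing forward as they close: fully open they stand 13 mm farther back than shut.
Start: joints at [-76.61, 27.33, 1.283, 89.118, -0.659, 63.558, -4.761], TCP at [0.226, 0.636, 0.224] pointing down, gripper open.
Joint ranges: [-169.35, 169.35], [-19.33, 120.38], [-80.79, 83.38], [13.8, 139.57], [-78.32, 258.32], [9.67, 109.79], [-169.56, 169.56]. Speed limits (degrees/s): [136.94, 136.94, 180, 180, 180, 180, 180].

## Interface

Orientations are given as [roll, pitch, yaw] about the fixed x, y, z axes, in that order (R = Rz(yaw) Ry(pitch) Rx(roll)).
In Python, from rig import bot, grab_frame, workorder gives the robot as it stands. The module is installed in compiled form; this text tells all that it offers.
- The arm moves only by the shell command python3 -m jog 'ROWS' [OPENING]. ROWS is JSON, a list of rows, each a list of 2 entries, a list of its own where there are three numbers: the shift along the world's x, y, z in m, then the turn about the world's z in rad. In form: [[[tx, ty, tz], yaw], ...]. A call has 1 to 12 rows; each row shifts and turns the commanded pose from where the row before left it; what a row does not reach is not made up. A row lasts 1/12 s, in which the tool goes at most 41.7 mm and 7.16 degrees, less where a joint would pass 70% of its speed; a pose out of reach is approached as far as the arm can. A call with a gripper value outside its range is refused whole. OPENING is the opening in per cent of the stroke, from 0 (shut) to 100 (fully open), set as the call begins (- or left out, the last holds). The fingers move at their own pace and stop on an object; the grip force is fixed at half the most. Time passes only in rows, so rows that do not move let the fingers close. It gives the time, the measured TCP pose, the force, the opening and the grip force at its end, in the units of the state.
- bot.sense(): the state, without advancing time (a new reading comes with each control period).
- grab_frame(name): name is "scene" or "top"; returns a dict with "image" (420x560x3 uint8, red, green, blue), "depth" (420x560 float32, m along the optical axis (not along the pixel's ray), 0 where there is no reading), "fx", "fy", "cx", "cy" (pixels), "dist" ([k1, k2, p1, p2, k3] as OpenCV has them; the pictures are not rectified), "world_from_camera" (4x4, takes a point from camera to world coordinates). Camera axes: x right, y up, looking along -z (the intrinsics and any distortion apply to the point x, -y, -z); pixel columns grow to the right and rows downward; lengths in m; the calibration is good to about 2 mm. A picture is of the moment at which its call begins.
- workorder.close_job(): hands the job in; it is judged then, once.
The state is a dict: "time": time; "qpos": joint angles; "joint_vel": joint speeds; "effort": joint torques, N m; "tcp_pos": TCP position; "tcp_rot": TCP orientation; "ft_force": force on the tool from outside, world axes, zero at the start; "wrist_torque": the same for the moment, N m; "width": opening from 0.0 (shut) to 1.0 (fully open); "grip_force": force on a finger pad.
Only numpy, scipy, OpenCV 4.12 (cv2) and the standard library are available. Lean on these libraries where they do the work, as an engineer would, in place of code of your own. Each camera call takes 0.05 s, during which the arm holds its last target. There are 200 camera calls.

## Task

Put the three transformers away on the low green rack, set down gently and upright in one straight row with their terminal sides towards the robot, square to the rack: the red one next to the fixed end wall, then yellow, then blue. Then slide the orange end stop along until the row stands snug, with no gaps from the wall to the stop, let go, and leave the battery cover and the antenna where they lie.

Things in the scene. Friction and masses are not known exactly. Their poses are not given: they have to be found in the camera images.
- rack: low green rack fixed to the counter. Origin on the counter under its middle; -x is its front (robot side), y along its length, z up. Board 100 mm deep (x +-50 mm), y -170 to +160 mm, top 45 mm above the origin. At the left (+y) end the fixed end wall, 55 mm tall above the board, inner face at y = +150 mm. Open at front, back and above
- bay_end (a point): foot of the fixed end wall's inner face: on the board's top, mid-depth (y = +150 mm, z = 45 mm in the rack's frame); axes as the rack's
- stop (a joint): travel of the orange end stop along the rack towards the fixed wall, m: 0 fully open (its pushing face 260 mm from the wall), up to 0.10 (160 mm from the wall). It moves stiffly (about 1.5 N friction) and stays where it is left. Starts 0 to 0.03
- stop_face (a point): middle of the end stop's pushing face, which looks to the rack's +y: an upright orange plate 80 mm deep (x), 6 mm thick, its top 52 mm above the board; this point is 27 mm above the board; axes as the rack's
- stop_grip (a point): grip point on the end stop's black handle, 28 mm behind (-y of) the pushing face and 42 mm above the board. The handle is an upright block 40 mm in x, 16 mm in y, its top 62 mm above the board; axes as the rack's
- red_centre (a point): centre (35 mm above the underside) of loose transformer with red coil tape and top label, 0.4 kg, upright. Grey ceramic core 34 deep (x) x 60 wide (y) x 64 mm tall; coil juts out 7 mm front and back (48 mm over its flat faces), 40 mm wide, 12-54 mm above the underside. Four brass terminals along the top front edge (-x); 70 mm tall in all. At start the front is within 45 deg of facing the robot
- yellow_centre (a point): centre (35 mm above the underside) of loose transformer with yellow coil tape and top label, 0.4 kg, upright. Grey ceramic core 34 deep (x) x 60 wide (y) x 64 mm tall; coil juts out 7 mm front and back (48 mm over its flat faces), 40 mm wide, 12-54 mm above the underside. Four brass terminals along the top front edge (-x); 70 mm tall in all. At start the front is within 45 deg of facing the robot
- blue_centre (a point): centre (35 mm above the underside) of loose transformer with blue coil tape and top label, 0.4 kg, upright. Grey ceramic core 34 deep (x) x 60 wide (y) x 64 mm tall; coil juts out 7 mm front and back (48 mm over its flat faces), 40 mm wide, 12-54 mm above the underside. Four brass terminals along the top front edge (-x); 70 mm tall in all. At start the front is within 45 deg of facing the robot
- battery_cover: bystander: loose red plastic remote battery cover 110 x 48 x 8 mm lying on the counter, origin under its middle, long along x. Not to be moved
- antenna: bystander: loose chrome telescopic antenna about 195 mm long, 18 mm wide, 14 mm high, lying on the counter beyond the rack, origin under its middle, long along its x. Not to be moved
- test_panel: bystander: fixed steel test panel 90 x 160 x 18 mm with a ribbed black volume knob on its shaft, 48 mm high in all; origin under its middle

How it is judged:
By the outcome, as a careful person would: the job done as asked, in the order asked, and still so for the second after the job is handed in, with the robot touching nothing.
It also fails if it takes over 72 s, if anything falls off the work surface, if the arm or the gripper's body presses on something with over 40 N, if the wrist force passes 120 N, or if a joint passes its speed limit or range.

## Working session

There is one attempt and no reset: what is moved stays moved. The work goes in short steps, Python scripts to look and compute and a shell command to move; the robot and the scene stay as the last step left them, time stands still between calls to the robot, and variables do not carry over. Pictures are saved under pics/ and viewed, at most 10 in all, crops included, and the job is handed in when it is done.

```bash
mkdir -p pics
cat > h.py <<'E'
import numpy as np, cv2
from rig import bot, grab_frame, workorder
def cloud(f):
    h,w=f["depth"].shape
    v,u=np.mgrid[0:h,0:w]
    K=np.array([[f["fx"],0,f["cx"]],[0,f["fy"],f["cy"]],[0,0,1]])
    p=cv2.undistortPoints(np.stack([u,v],-1).reshape(-1,1,2).astype(np.float64),K,np.array(f["dist"])).reshape(h,w,2)
    d=f["depth"]
    P=np.stack([p[...,0]*d,-p[...,1]*d,-d,np.ones_like(d)],-1)@np.array(f["world_from_camera"]).T
    P=P[...,:3]; P[d==0]=np.nan
    return P
E
python3 - <<'E'
from h import *
s=bot.sense(); print(s)
for n in("scene","top"):
    f=grab_frame(n); cv2.imwrite(f"pics/{n}0.png",f["image"][...,::-1]); np.savez(f"{n}0.npz",P=cloud(f),I=f["image"])
    print(n,f["world_from_camera"],f["fx"])
E
```

```text
{'time': 0.0, 'qpos': array([-76.60780524,  27.37562327,   1.27921802,  89.17851512,
        -0.65946279,  63.55916548,  -4.76164729]), 'joint_vel': array([ 0.04464738,  0.00601401,  0.07153379, -0.1519134 ,  0.01918173,
       -0.09206114, -0.06273595]), 'effort': array([-6.31594794e-04, -5.96453619e+01,  1.60765328e+00, -2.81199324e+01,
        1.24118550e-02,  9.16584424e-03,  7.85843241e-06]), 'tcp_pos': array([0.22607193, 0.63536281, 0.223326  ]), 'tcp_rot': array([-1.79894255e+02,  7.04354467e-03,  1.60415423e+02]), 'ft_force': array([-0.20165168,  0.14130299, -0.2722077 ]), 'wrist_torque': array([-0.03106385, -0.05278463, -0.00832661]), 'grip_force': 0.0, 'width': 1.0029641337856663}
scene [[ 0.12009083 -0.54680262  0.8286043   1.55589025]
 [ 0.992758    0.06351861 -0.10196543 -0.11858565]
 [ 0.00312317  0.83484866  0.55047068  0.74400382]
 [ 0.          0.          0.          1.        ]] 475.83613950885854
top [[ 1.48400228e-02  9.98024934e-01 -6.10410171e-02  4.90118670e-01]
 [-9.99813014e-01  1.40542533e-02 -1.32820985e-02  1.54931682e-03]
 [-1.23979796e-02  6.12267100e-02  9.98046883e-01  1.78804118e+00]
 [ 0.00000000e+00  0.00000000e+00  0.00000000e+00  1.00000000e+00]] 540.4035135595678
```

View pics/scene0.png

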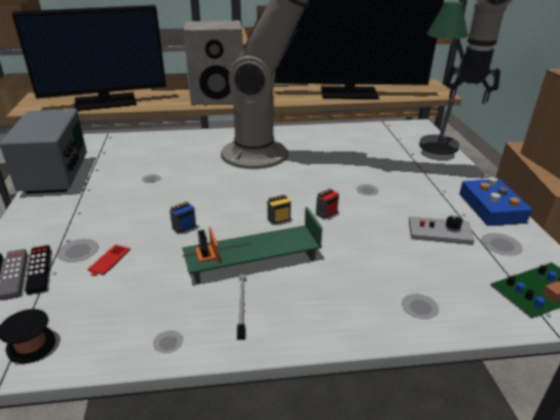

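View pics/top0.png

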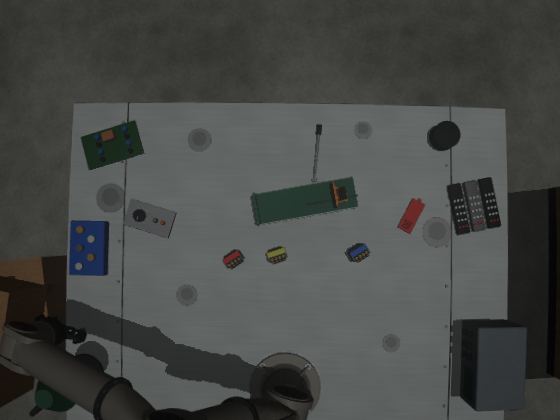

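Top view: red (233,258), yellow (276,255) and blue (358,252) stand in front of the rack. The rack spans (252–357, 178–225), with its wall at the left and the stop handle at (345,192). The cover is at (410,215) and the antenna at (317,150).

```bash
cat > m.py <<'E'
from h import *
def measure(tag=None):
    out={}
    Q=[];C=[]
    for n in("top","scene"):
        f=grab_frame(n); P=cloud(f); 
        if tag: cv2.imwrite(f"pics/{n}{tag}.png",f["image"][...,::-1])
        Q.append(P.reshape(-1,3)); C.append(f["image"].reshape(-1,3).astype(int))
    return Q,C
def rect(p):
    (c,s,a)=cv2.minAreaRect((p[:,:2]*1000).astype(np.float32))
    return np.round(c,1),np.round(s,1),round(a,1)
if __name__=="__main__":
    Q,C=measure()
    for i,n in enumerate(("top","scene")):
        P,c=Q[i],C[i]; r,g,b=c.T
        for name,uv in(("red",(.435,.155)),("yellow",(.445,.02)),("blue",(.45,-.24))):
            m=(np.hypot(P[:,0]-uv[0],P[:,1]-uv[1])<.07)&(P[:,2]>.057)&(P[:,2]<.09)
            k=P[m]; print(n,name,len(k),rect(k) if len(k)>3 else'', 'zmed',np.median(k[:,2]) if len(k) else '')
            if n=="top":
                col=m&(c.max(1)-c.min(1)>60); print('   label',col.sum(),P[col].mean(0))
        gm=(g>r+8)&(g>=b)&(P[:,0]>.45)&(P[:,0]<.8)&(abs(P[:,1])<.35)
        k=P[gm&(abs(P[:,2]-.045)<.006)];print(n,'board',len(k),rect(k),np.median(k[:,2]))
        k=P[gm&(P[:,2]>.085)];print(n,'wall',len(k),rect(k) if len(k)>3 else '',k[:,2].max())
        om=(r>g+50)&(P[:,0]>.45)&(P[:,0]<.8)&(P[:,1]>-.3)&(P[:,1]<.2)&(P[:,2]>.075)
        k=P[om];print(n,'stop',len(k),rect(k) if len(k)>3 else '',k.mean(0))
        hm=(c.max(1)<60)&(P[:,0]>.55)&(P[:,0]<.75)&(P[:,1]>-.3)&(P[:,1]<-.1)&(P[:,2]>.09)
        k=P[hm];print(n,'handle',len(k),rect(k) if len(k)>3 else '',k.mean(0))
E
python3 m.py
python3 - <<'E'
import numpy as np,cv2
I=np.load('top0.npz')['I']
c=cv2.resize(I[165:285,215:375],(800,600),interpolation=cv2.INTER_CUBIC)
cv2.imwrite('pics/crop0.png',np.clip(c[...,::-1]*1.5,0,255))
E
```

```text
top red 234 (array([422.6, 171.4]), array([48.2, 60.5]), 31.6) zmed 0.0659617868382214
   label 63 [0.42961607 0.17528088 0.0650737 ]
top yellow 230 (array([439.3,  29.8]), array([47.4, 59.6]), 19.2) zmed 0.0655921863102622
   label 0 [nan nan nan]
top blue 239 (array([ 450.6, -234.8]), array([47.5, 60.6]), 31.8) zmed 0.06644330438403978
   label 0 [nan nan nan]
top board 2244 (array([617.3, -64.4]), array([ 99.9, 321.3]), 10.9) 0.04500612213460908
top wall 81 (array([585.9,  97. ]), array([97.7,  7.9]), 11.3) 0.1079227586578071
top stop 0  [nan nan nan]
top handle 83 (array([ 633.7, -166.7]), array([71., 37.]), 11.0) [ 0.63808416 -0.17344758  0.10511352]
scene red 211 (array([425.7, 171.3]), array([43.8, 62.5]), 35.1) zmed 0.06500586554405485
scene yellow 226 (array([442.4,  31.2]), array([47.5, 61. ]), 18.2) zmed 0.06489202116996179
scene blue 243 (array([ 455.5, -232.1]), array([49.1, 59.2]), 32.5) zmed 0.06517434462740024
scene board 2941 (array([618.5, -59.4]), array([104.2, 326.8]), 11.2) 0.044930313662588484
scene wall 151 (array([588.6,  97. ]), array([100.2,   9.7]), 10.7) 0.10350400702840579
scene stop 46 (array([ 640.5, -149.9]), array([69.9,  5.6]), 11.6) [ 0.64373499 -0.14941093  0.0961534 ]
scene handle 78 (array([ 646. , -173.4]), array([35.3, 14.1]), 4.6) [ 0.65084313 -0.17368921  0.10276362]m.py:21: RuntimeWarning: Mean of empty slice.
  col=m&(c.max(1)-c.min(1)>60); print('   label',col.sum(),P[col].mean(0))
  ret = um.true_divide(
m.py:26: RuntimeWarning: Mean of empty slice.
  k=P[om];print(n,'stop',len(k),rect(k) if len(k)>3 else '',k.mean(0))
[ WARN:0@0.025] global loadsave.cpp:1063 imwrite_ Unsupported depth image for selected encoder is fallbacked to CV_8U.
```

View pics/crop0.png

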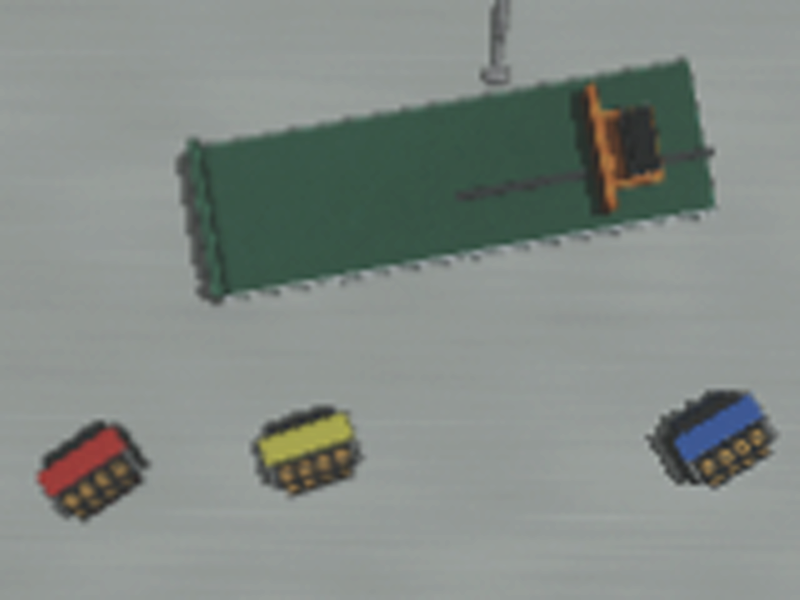

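```bash
python3 -m jog '[[[0.015,-0.035,0],-0.055],[[0.015,-0.035,0],-0.055],[[0.015,-0.035,0],-0.055],[[0.015,-0.035,0],-0.055],[[0.015,-0.035,0],-0.055],[[0.015,-0.035,0],-0.055],[[0.015,-0.035,0],-0.055],[[0.015,-0.035,0],-0.055],[[0.015,-0.035,0],-0.055],[[0.015,-0.035,0],-0.055],[[0.015,-0.035,0],-0.055],[[0.015,-0.035,0],-0.055]]' 100
```

```text
time: 1.2
tcp_pos: [0.4065, 0.2141, 0.2245]
tcp_rot: [180.0, -0.0, 122.5]
ft_force: [0.5, 0.1, 0.3]
width: 1.001
grip_force: 0.0
```

```bash
python3 -m jog '[[[0.0175,-0.0425,0],0.01],[[0,0,-0.03],0],[[0,0,-0.035],0],[[0,0,-0.035],0],[[0,0,-0.03],0],[[0,0,-0.025],0],[[0,0,-0.015],0],[[0,0,-0.0145],0],[[0,0,0],0]]' 100 && python3 -m jog '[[[0,0,0],0],[[0,0,0],0],[[0,0,0],0],[[0,0,0],0],[[0,0,0],0],[[0,0,0],0]]' 0
```

```text
time: 1.95
tcp_pos: [0.4205, 0.1766, 0.0376]
tcp_rot: [-179.7, 0.0, 123.2]
ft_force: [0.2, 0.5, 0.2]
width: 0.995
grip_force: 0.0
time: 2.45
tcp_pos: [0.4224, 0.1776, 0.0412]
tcp_rot: [179.9, -0.0, 123.2]
ft_force: [-2.9, -0.8, 10.4]
width: 0.531
grip_force: 59.7
```

```bash
python3 -m jog '[[[0,0,0.015],0],[[0,0,0.025],0],[[0,0,0.03],0],[[0,0,0.03],0],[[0,0,0.03],0],[[0.021,-0.014,0.02],-0.0485],[[0.025,-0.016,0],-0.0485],[[0.025,-0.016,0],-0.0485],[[0.025,-0.016,0],-0.0485],[[0.025,-0.016,0],-0.0485],[[0.025,-0.016,0],-0.0485],[[0.013,-0.009,0],-0.0485]]' && python3 -m jog '[[[0.012,-0.009,0],-0.0485],[[0,0,0],0],[[0,0,0],0]]'
python3 - <<'E'
from h import *
f=grab_frame("top");I=f["image"];P=cloud(f)
c=np.clip(cv2.resize(I[165:265,225:345],(720,600),interpolation=cv2.INTER_CUBIC)[...,::-1].astype(float)*1.5,0,255);cv2.imwrite('pics/c1.png',c)
E
```

```text
time: 3.45
tcp_pos: [0.5833, 0.0719, 0.1904]
tcp_rot: [179.9, 0.1, 103.5]
ft_force: [0.2, 0.3, -3.6]
width: 0.525
grip_force: 62.9
time: 3.7
tcp_pos: [0.5928, 0.0648, 0.1897]
tcp_rot: [-180.0, 0.0, 100.9]
ft_force: [0.4, 0.3, -3.4]
width: 0.531
grip_force: 62.9[ WARN:0@1.630] global loadsave.cpp:1063 imwrite_ Unsupported depth image for selected encoder is fallbacked to CV_8U.
```

Run:
```python
from h import *
from m import rect
f=grab_frame("scene");P=cloud(f).reshape(-1,3);c=f["image"].reshape(-1,3).astype(int);s=bot.sense();t=s['tcp_pos'];print(t,s['tcp_rot'])
r,g,b=c.T
m=(r>g+50)&(np.linalg.norm(P-t,axis=1)<.08); k=P[m]; print(len(k),k.mean(0),k.min(0),k.max(0))
a=np.deg2rad(s['tcp_rot'][2]-90);d=k[:,:2]-t[:2];yr=d@[-np.sin(a),np.cos(a)];xr=d@[np.cos(a),np.sin(a)]
print('rack-y span of red',np.percentile(yr,[2,50,98]),'x',np.percentile(xr,[2,50,98]))
```

```text
[0.59202575 0.06621958 0.18965759] [-1.79938067e+02 -4.86073986e-02  1.01032287e+02]
220 [0.61483325 0.06040146 0.18522589] [0.59609174 0.03500111 0.16148799] [0.62295839 0.08343355 0.21482752]
rack-y span of red [-0.0323878  -0.01168734  0.0122601 ] x [0.00366965 0.0232015  0.02707796]
```

```bash
python3 -m jog '[[[0,0,-0.02],0],[[0,0,-0.025],0],[[0,0,-0.025],0],[[0,0,-0.015],0],[[0,0,-0.01],0],[[0,0,-0.004],0],[[0,0,-0.001],0],[[0,0,-0.001],0],[[0,0,0],0]]'
```

```text
time: 4.55
tcp_pos: [0.5938, 0.0657, 0.0898]
tcp_rot: [179.9, -0.0, 101.0]
ft_force: [-0.6, 0.4, -3.9]
width: 0.531
grip_force: 62.9
```

```bash
python3 -m jog '[[[0,0,-0.001],0],[[0,0,-0.001],0],[[0,0,-0.001],0],[[0,0,0],0]]';python3 -m jog '[[[0,0,-0.001],0],[[0,0,0],0]]'
```

```text
time: 4.88
tcp_pos: [0.5935, 0.0656, 0.0865]
tcp_rot: [179.9, -0.0, 100.9]
ft_force: [-1.1, 1.2, 1.6]
width: 0.532
grip_force: 63.7
time: 5.05
tcp_pos: [0.5935, 0.0657, 0.0864]
tcp_rot: [180.0, -0.1, 100.9]
ft_force: [-4.4, 0.6, 11.0]
width: 0.53
grip_force: 65.1
```

```bash
python3 -m jog '[[[0,0,0],0],[[0,0,0],0],[[0,0,0],0],[[0,0,0.002],0],[[0,0,0.02],0],[[0,0,0.03],0],[[0,0,0.03],0],[[0,0,0.03],0]]' 100; python3 -m jog '[[[-0.03,0,0],0.035],[[-0.035,0,0],0.035],[[-0.035,-0.005,0],0.035],[[-0.035,-0.015,0],0.03],[[-0.015,-0.015,0],0],[[0,0,0],0]]'
python3 - <<'E'
from h import *
from m import rect
for n in("top","scene"):
    f=grab_frame(n);P=cloud(f).reshape(-1,3);I=f["image"]
    k=P[(np.hypot(P[:,0]-.595,P[:,1]-.060)<.05)&(P[:,2]>.105)&(P[:,2]<.125)]
    print(n,len(k),rect(k))
    if n=="scene":cv2.imwrite('pics/s1.png',np.clip(cv2.resize(I[150:290,150:350],(800,560)).astype(float)[...,::-1]*1.3,0,255).astype(np.uint8))
E
```

```text
time: 5.72
tcp_pos: [0.5929, 0.0651, 0.1979]
tcp_rot: [-180.0, 0.0, 100.9]
ft_force: [1.2, 0.7, -0.3]
width: 1.002
grip_force: 0.0
time: 6.22
tcp_pos: [0.4392, 0.0277, 0.1965]
tcp_rot: [-179.9, -0.1, 108.5]
ft_force: [0.4, -0.8, 0.0]
width: 1.001
grip_force: 0.0
top 222 (array([596.1,  66. ]), array([66.9, 69.8]), 12.4)
scene 259 (array([593.1,  59.3]), array([41.8, 59.4]), 11.2)
```

View pics/s1.png

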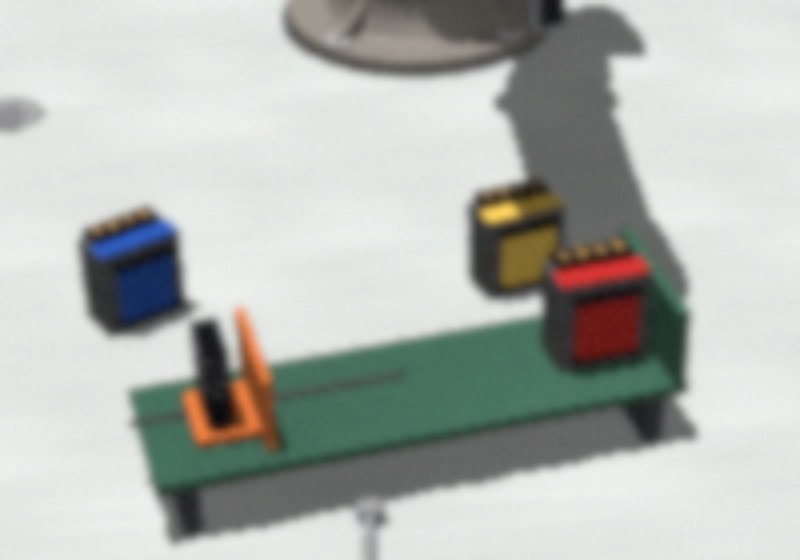

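Red stands upright beside the wall on the rack (590,305 in the crop), terminals facing the robot, with a gap of about 3 mm. Next is yellow.

```bash
python3 -m jog '[[[0.0015,0.0025,-0.02],0],[[0,0,-0.03],0],[[0,0,-0.03],0],[[0,0,-0.03],0],[[0,0,-0.025],0],[[0,0,-0.0125],0],[[0,0,-0.008],0],[[0,0,0],0]]' 100 && python3 -m jog '[[[0,0,0],0],[[0,0,0],0],[[0,0,0],0],[[0,0,0],0],[[0,0,0],0],[[0,0,0],0]]' 0
```

```text
time: 6.98
tcp_pos: [0.4447, 0.0331, 0.0398]
tcp_rot: [-179.9, 0.0, 108.7]
ft_force: [-0.7, 0.3, -0.6]
width: 1.002
grip_force: 0.0
time: 7.48
tcp_pos: [0.4417, 0.0322, 0.0449]
tcp_rot: [-179.7, -0.3, 108.5]
ft_force: [-20.1, -4.0, 68.1]
width: 0.448
grip_force: 76.9
```

Run:
```python
from h import *
s=bot.sense();print(s['tcp_pos'],s['width'],s['ft_force'])
f=grab_frame("scene");I=f["image"]
cv2.imwrite('pics/s2.png',np.clip(cv2.resize(I[130:250,210:370],(800,600),interpolation=cv2.INTER_CUBIC).astype(float)[...,::-1]*1.4,0,255).astype(np.uint8))
```

```text
[0.441697   0.03221058 0.04490848] 0.4484294562612183 [-20.10268616  -3.98764867  68.13732895]
```

View pics/s2.png

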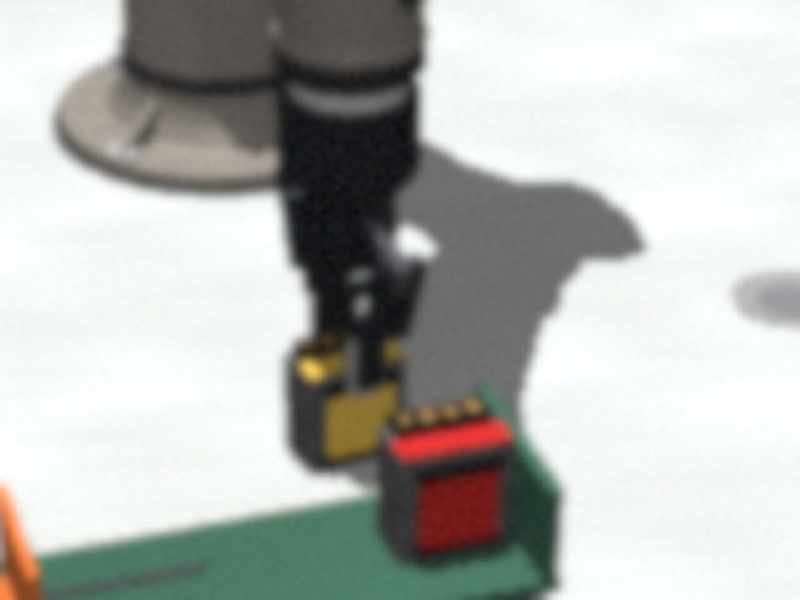

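Run:
```python
from h import *
s=bot.sense();t=s['tcp_pos'];q=s['qpos'];print(t,np.round(q,1),s['tcp_rot'],s['grip_force'],s['effort'].round(1))
f=grab_frame("scene");P=cloud(f);I=f["image"]
# column through finger in crop (365,y): px=210+365/5=283, rows 130+y/5
for v in range(186,226,2): print(v,[tuple(I[v,u])+tuple((P[v,u]*1000).round().astype(int)) for u in(276,283,287)])
```

```text
[0.44171877 0.03220862 0.04493   ] [-31.2  23.8  23.1 129.1 -18.7  30.5  25. ] [-179.72106187   -0.30104102  108.53171635] 76.86350170522928 [ -1.2 -18.7   0.5 -16.9  -1.1  -8.2   0.2]
186 [(np.uint8(18), np.uint8(18), np.uint8(19), np.int64(467), np.int64(21), np.int64(124)), (np.uint8(37), np.uint8(38), np.uint8(40), np.int64(468), np.int64(39), np.int64(123)), (np.uint8(16), np.uint8(19), np.uint8(19), np.int64(505), np.int64(44), np.int64(144))]
188 [(np.uint8(14), np.uint8(15), np.uint8(16), np.int64(464), np.int64(21), np.int64(116)), (np.uint8(34), np.uint8(34), np.uint8(35), np.int64(493), np.int64(36), np.int64(132)), (np.uint8(14), np.uint8(15), np.uint8(17), np.int64(504), np.int64(45), np.int64(137))]
190 [(np.uint8(16), np.uint8(15), np.uint8(17), np.int64(425), np.int64(26), np.int64(87)), (np.uint8(67), np.uint8(70), np.uint8(70), np.int64(496), np.int64(35), np.int64(127)), (np.uint8(17), np.uint8(18), np.uint8(18), np.int64(504), np.int64(45), np.int64(131))]
192 [(np.uint8(16), np.uint8(17), np.uint8(17), np.int64(424), np.int64(26), np.int64(81)), (np.uint8(49), np
[... 3722 characters left out ...]
uint8(63), np.uint8(53), np.uint8(29), np.int64(462), np.int64(42), np.int64(11)), (np.uint8(59), np.uint8(42), np.uint8(43), np.int64(600), np.int64(31), np.int64(103))]
222 [(np.uint8(48), np.uint8(43), np.uint8(31), np.int64(470), np.int64(21), np.int64(11)), (np.uint8(63), np.uint8(65), np.uint8(64), np.int64(453), np.int64(43), np.int64(-1)), (np.uint8(41), np.uint8(40), np.uint8(39), np.int64(597), np.int64(32), np.int64(95))]
224 [(np.uint8(90), np.uint8(91), np.uint8(91), np.int64(463), np.int64(22), np.int64(0)), (np.uint8(76), np.uint8(78), np.uint8(77), np.int64(468), np.int64(41), np.int64(2)), (np.uint8(38), np.uint8(39), np.uint8(40), np.int64(600), np.int64(31), np.int64(91))]
```

```bash
python3 -m jog '[[[0,0,0],0],[[0,0,0],0],[[0,0,0],0],[[0,0,0.01],0],[[0,0,0.03],0],[[0,0,0.03],0],[[0,0,0.03],0],[[0,0,0],0]]' 100
python3 - <<'E'
from h import *
from m import rect
t=bot.sense()['tcp_pos'];print(t)
f=grab_frame("scene");P=cloud(f);I=f["image"]
Q=P.reshape(-1,3);m=(np.hypot(Q[:,0]-t[0],Q[:,1]-t[1])<.09)&(Q[:,2]>.08)
k=Q[m]; print(np.histogram(k[:,2],bins=np.arange(.08,.36,.01)))
for z in np.arange(.09,.25,.02):
    a=k[(k[:,2]>z)&(k[:,2]<z+.02)]
    if len(a):print(z.round(3),len(a),a.min(0).round(3),a.max(0).round(3))
k=Q[(np.hypot(Q[:,0]-.441,Q[:,1]-.03)<.06)&(Q[:,2]>.057)&(Q[:,2]<.08)];print('yellow',len(k),rect(k),np.median(k[:,2]))
cv2.imwrite('pics/s3.png',np.clip(cv2.resize(I[90:250,190:390],(750,600),interpolation=cv2.INTER_CUBIC).astype(float)[...,::-1]*1.5,0,255).astype(np.uint8))
E
```

```text
time: 8.25
tcp_pos: [0.4479, 0.0331, 0.1464]
tcp_rot: [179.5, -0.0, 108.6]
ft_force: [0.7, 0.1, 0.3]
width: 1.0
grip_force: 0.0
[0.44789621 0.03314424 0.14642279]
(array([  0,   0,   0,   0,   0,   0,   0,   0,  17,  48,  64,  60,  49,
        67, 108, 108, 115, 127, 121,  52,  93, 119, 123, 123, 165,  79,
       123]), array([0.08, 0.09, 0.1 , 0.11, 0.12, 0.13, 0.14, 0.15, 0.16, 0.17, 0.18,
       0.19, 0.2 , 0.21, 0.22, 0.23, 0.24, 0.25, 0.26, 0.27, 0.28, 0.29,
       0.3 , 0.31, 0.32, 0.33, 0.34, 0.35]))
0.15 17 [0.399 0.011 0.163] [0.498 0.056 0.17 ]
0.17 112 [0.402 0.006 0.17 ] [0.506 0.058 0.19 ]
0.19 109 [0.399 0.006 0.19 ] [0.507 0.058 0.21 ]
0.21 175 [ 0.38  -0.003  0.21 ] [0.525 0.067 0.23 ]
0.23 223 [ 0.38  -0.002  0.23 ] [0.523 0.067 0.25 ]
yellow 223 (array([443. ,  30.6]), array([45.2, 59.7]), 23.7) 0.06521869936837699
```

View pics/s3.png

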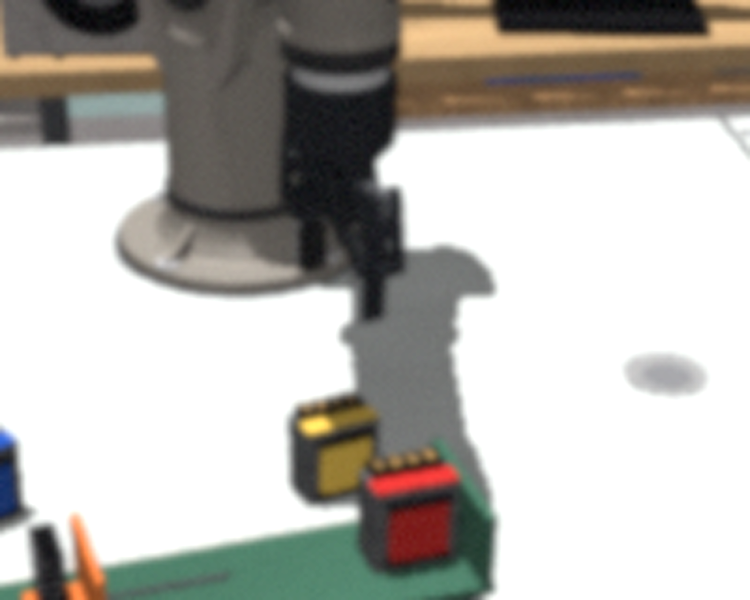

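Yellow still stands upright at (335,455 in the crop). The hovering fingertips are at z≈0.164 with the TCP reported at 0.146, so the real tips sit about 30 mm higher than nominal. I'll grasp about 28 mm lower.

```bash
python3 -m jog '[[[-0.004,-0.003,-0.02],0.04],[[0,0,-0.03],0],[[0,0,-0.03],0],[[0,0,-0.025],0],[[0,0,-0.015],0],[[0,0,-0.008],0],[[0,0,-0.006],0],[[0,0,0],0],[[0,0,0],0]]' 100 && python3 -m jog '[[[0,0,0],0],[[0,0,0],0],[[0,0,0],0],[[0,0,0],0],[[0,0,0],0],[[0,0,0],0]]' 0
```

```text
time: 9.05
tcp_pos: [0.4409, 0.0299, 0.0077]
tcp_rot: [180.0, 0.0, 111.0]
ft_force: [-0.6, 0.1, -0.4]
width: 0.998
grip_force: 0.0
time: 9.55
tcp_pos: [0.4409, 0.03, 0.0081]
tcp_rot: [179.9, -0.0, 111.0]
ft_force: [-1.7, -0.8, 8.4]
width: 0.552
grip_force: 60.9
```

```bash
python3 -m jog '[[[0,0,0.015],0],[[0,0,0.025],0],[[0,0,0.03],0],[[0,0,0.03],0],[[0,0,0.03],0],[[0.0204,-0.0036,0.01],-0.025],[[0.03,-0.006,0],-0.03],[[0.03,-0.006,0],-0.03],[[0.03,-0.006,0],-0.03],[[0.03,-0.006,0],-0.03],[[0.015,-0.003,0],-0.03],[[0.01,-0.002,0],0]]' && python3 -m jog '[[[0,0,0],0],[[0,0,-0.02],0],[[0,0,-0.025],0],[[0,0,-0.02],0],[[0,0,-0.01],0],[[0,0,0],0],[[0,0,0],0]]'
```

```text
time: 10.55
tcp_pos: [0.6072, -0.0031, 0.1468]
tcp_rot: [-180.0, 0.0, 100.9]
ft_force: [-0.6, -0.6, -5.2]
width: 0.552
grip_force: 63.4
time: 11.13
tcp_pos: [0.6052, -0.0025, 0.0725]
tcp_rot: [-179.9, -0.0, 101.0]
ft_force: [-0.3, -0.1, -3.0]
width: 0.553
grip_force: 63.5
```

Run:
```python
from h import *
from m import rect
t=bot.sense()['tcp_pos'];print(t)
f=grab_frame("scene");P=cloud(f);I=f["image"].astype(int);Q=P.reshape(-1,3);r,g,b=I.reshape(-1,3).T
a=np.deg2rad(11);R=np.array([[np.cos(a),np.sin(a)],[-np.sin(a),np.cos(a)]])
L=np.c_[(Q[:,:2]-[.617,-.055])@R.T,Q[:,2]]
for n,m in(("yel",(r>b*1.6+10)&(g>b*1.5+10)),("red",(r>1.8*g+20))):
    k=L[m&(abs(L[:,0])<.05)&(L[:,1]>-.05)&(L[:,1]<.15)&(L[:,2]>.06)&(L[:,2]<.16)]; print(n,len(k),np.percentile(k,[1,10,50,90,99],axis=0).round(4).tolist())
    back=k[k[:,0]>.012]; print(' back face y span',np.percentile(back[:,1],[2,98]).round(4),'x',np.median(back[:,0]).round(4))
```

```text
[ 0.60523454 -0.00252346  0.07248891]
yel 109 [[-0.0015, 0.0268, 0.0765], [0.0053, 0.0315, 0.0813], [0.0212, 0.0382, 0.1017], [0.0241, 0.0724, 0.1302], [0.0258, 0.0769, 0.1319]]
 back face y span [0.0277 0.0765] x 0.0221
red 279 [[-0.0018, 0.0938, 0.0609], [0.0052, 0.0999, 0.0659], [0.022, 0.1162, 0.0883], [0.0249, 0.134, 0.1103], [0.0267, 0.1415, 0.112]]
 back face y span [0.0984 0.1362] x 0.0228
```

```bash
python3 -m jog '[[[0,0,-0.008],0],[[0,0,-0.006],0],[[0,0,-0.003],0],[[0,0,-0.001],0],[[0,0,-0.001],0],[[0,0,0],0]]';python3 -m jog '[[[0,0,-0.001],0],[[0,0,0],0]]'
```

```text
time: 11.68
tcp_pos: [0.6061, -0.0027, 0.0534]
tcp_rot: [180.0, -0.0, 100.9]
ft_force: [-0.6, 0.4, -4.0]
width: 0.556
grip_force: 63.9
time: 11.85
tcp_pos: [0.6063, -0.0027, 0.0532]
tcp_rot: [180.0, -0.0, 100.9]
ft_force: [-2.4, 0.5, 4.2]
width: 0.555
grip_force: 64.4
```

```bash
python3 -m jog '[[[0,0,0],0],[[0,0,0],0],[[0,0,0],0],[[0,0,0.002],0],[[0,0,0.02],0],[[0,0,0.033],0],[[0,0,0.035],0],[[0,0,0.03],0]]' 100; python3 -m jog '[[[-0.013,-0.017,0],0.037],[[-0.018,-0.027,0],0.041],[[-0.02,-0.031,0],0.041],[[-0.02,-0.031,0],0.041],[[-0.02,-0.031,0],0.041],[[-0.02,-0.031,0],0.041],[[-0.02,-0.031,0],0.041],[[-0.014,-0.021,0],0.041],[[-0.008,-0.011,0],0.041],[[0,0,0],0]]'
python3 - <<'E'
from h import *
from m import rect
s=bot.sense();print(s['tcp_pos'],s['tcp_rot'])
for n in("scene","top"):
    f=grab_frame(n);Q=cloud(f).reshape(-1,3);I=f["image"].astype(int);r,g,b=I.reshape(-1,3).T
    k=Q[(np.hypot(Q[:,0]-.452,Q[:,1]+.233)<.06)&(Q[:,2]>.057)&(Q[:,2]<.08)];print(n,'blue',len(k),rect(k) if len(k)>3 else'')
    a=np.deg2rad(11);R=np.array([[np.cos(a),np.sin(a)],[-np.sin(a),np.cos(a)]])
    L=np.c_[(Q[:,:2]-[.617,-.055])@R.T,Q[:,2]]
    for y in(.052,.117):
        k=L[(abs(L[:,0])<.04)&(abs(L[:,1]-y)<.032)&(L[:,2]>.1)&(L[:,2]<.118)];print(n,y,len(k),rect(k) if len(k)>3 else'',np.median(k[:,2]))
E
```

```text
time: 12.52
tcp_pos: [0.6063, -0.003, 0.1744]
tcp_rot: [180.0, 0.0, 100.9]
ft_force: [0.9, -0.1, -0.0]
width: 0.998
grip_force: 0.0
time: 13.35
tcp_pos: [0.4506, -0.2371, 0.1728]
tcp_rot: [-180.0, 0.0, 121.6]
ft_force: [-0.9, -0.5, -0.5]
width: 1.002
grip_force: 0.0
[ 0.45059891 -0.23711482  0.17281048] [-1.79984894e+02  4.78900729e-02  1.21575705e+02]
scene blue 246 (array([ 453.6, -232.1]), array([48.9, 61.2]), 25.1)
scene 0.052 338 (array([ 2.4, 53.7]), array([59.3, 48.7]), 88.5) 0.1097102396660038
scene 0.117 328 (array([  1. , 116.3]), array([46.9, 60.4]), 1.2) 0.10950783146930959
top blue 115 (array([ 444.6, -225. ]), array([47.5, 37.5]), 30.8)
top 0.052 243 (array([-0.2, 53.3]), array([59.1, 47.9]), 89.7) 0.11024727489890584
top 0.117 237 (array([ -2.1, 116.7]), array([47.2, 59.2]), 0.5) 0.11038774426364206
```

```bash
python3 -m jog '[[[0.002,0.0035,-0.015],0.005],[[0,0,-0.03],0],[[0,0,-0.035],0],[[0,0,-0.035],0],[[0,0,-0.025],0],[[0,0,-0.0125],0],[[0,0,-0.007],0],[[0,0,-0.005],0],[[0,0,0],0],[[0,0,0],0]]' 100 && python3 -m jog '[[[0,0,0],0],[[0,0,0],0],[[0,0,0],0],[[0,0,0],0],[[0,0,0],0],[[0,0,0],0]]' 0
```

```text
time: 14.28
tcp_pos: [0.4559, -0.23, 0.0084]
tcp_rot: [179.9, 0.0, 122.2]
ft_force: [0.4, 0.2, 0.2]
width: 1.001
grip_force: 0.0
time: 14.78
tcp_pos: [0.4551, -0.2307, 0.0087]
tcp_rot: [180.0, 0.0, 122.1]
ft_force: [-2.0, -0.2, 7.0]
width: 0.553
grip_force: 62.5
```

```bash
python3 -m jog '[[[0,0,0.015],0],[[0,0,0.03],0],[[0,0,0.035],0],[[0,0,0.035],0],[[0,0,0.03],0],[[0.0124,0.0137,0.01],-0.046],[[0.022,0.022,0],-0.046],[[0.025,0.026,0],-0.046],[[0.025,0.026,0],-0.046],[[0.025,0.026,0],-0.046],[[0.025,0.026,0],-0.046],[[0.018,0.018,0],-0.046]]' && python3 -m jog '[[[0.01,0.009,0],-0.046],[[0,0,0],0],[[0,0,0],0],[[0,0,-0.02],0],[[0,0,-0.025],0],[[0,0,-0.02],0],[[0,0,-0.014],0],[[0,0,0],0],[[0,0,0],0]]';  python3 - <<'E'
from h import *
from m import rect
s=bot.sense();print(s['tcp_pos'],s['tcp_rot'])
f=grab_frame("scene");Q=cloud(f).reshape(-1,3);I=f["image"].astype(int);r,g,b=I.reshape(-1,3).T
a=np.deg2rad(11);R=np.array([[np.cos(a),np.sin(a)],[-np.sin(a),np.cos(a)]])
L=np.c_[(Q[:,:2]-[.617,-.055])@R.T,Q[:,2]]
k=L[(b>1.6*r+10)&(abs(L[:,0])<.05)&(abs(L[:,1])<.07)&(L[:,2]>.06)&(L[:,2]<.2)];k=k[k[:,0]>.012];print(len(k),np.percentile(k,[2,50,98],axis=0).round(4))
E
```

```text
time: 15.78
tcp_pos: [0.609, -0.0683, 0.1623]
tcp_rot: [180.0, -0.1, 103.8]
ft_force: [0.9, -1.3, -4.6]
width: 0.552
grip_force: 63.2
time: 16.53
tcp_pos: [0.6166, -0.0644, 0.0837]
tcp_rot: [-179.9, 0.0, 101.0]
ft_force: [-0.6, 0.1, -3.4]
width: 0.553
grip_force: 63.0
[ 0.616587   -0.06440587  0.08368008] [-1.79919104e+02  4.17573716e-04  1.00994820e+02]
102 [[ 0.0132 -0.0354  0.0858]
 [ 0.0221 -0.0235  0.1055]
 [ 0.0252  0.0124  0.1471]]
```

```bash
python3 -m jog '[[[0,0,-0.01],0],[[0,0,-0.01],0],[[0,0,-0.005],0],[[0,0,-0.003],0],[[0,0,-0.001],0],[[0,0,-0.001],0],[[0,0,0],0]]';python3 -m jog '[[[0,0,-0.001],0],[[0,0,0],0]]'
```

```text
time: 17.17
tcp_pos: [0.6176, -0.0635, 0.054]
tcp_rot: [180.0, 0.0, 101.1]
ft_force: [0.1, 0.1, -4.2]
width: 0.555
grip_force: 63.4
time: 17.33
tcp_pos: [0.6178, -0.0635, 0.0538]
tcp_rot: [179.9, -0.0, 101.0]
ft_force: [-2.9, 0.4, 4.3]
width: 0.556
grip_force: 63.9
```

```bash
python3 -m jog '[[[0,0,0],0],[[0,0,0],0],[[0,0,0],0],[[0,0,0.002],0],[[0,0,0.02],0],[[0,0,0.033],0],[[0,0,0.035],0],[[0,0,0.03],0],[[0,0,0],0]]' 100
python3 - <<'E'
from h import *
from m import rect
a=np.deg2rad(11);R=np.array([[np.cos(a),np.sin(a)],[-np.sin(a),np.cos(a)]])
for n in("top","scene"):
    d=np.load(f"{n}0.npz");Q=d["P"].reshape(-1,3);L=np.c_[(Q[:,:2]-[.617,-.055])@R.T,Q[:,2]]
    B=(abs(L[:,0])<.06)&(L[:,1]>-.16)&(L[:,1]<-.06)
    for lo,hi in((.101,.115),(.088,.1)):
        k=L[B&(L[:,2]>lo)&(L[:,2]<hi)];print(n,lo,len(k),rect(k) if len(k)>3 else'')
    f=grab_frame(n);Q=cloud(f).reshape(-1,3);L=np.c_[(Q[:,:2]-[.617,-.055])@R.T,Q[:,2]]
    for y in(-.010,.053,.117):
        k=L[(abs(L[:,0])<.04)&(abs(L[:,1]-y)<.032)&(L[:,2]>.1)&(L[:,2]<.118)];print(n,y,len(k),rect(k) if len(k)>3 else'')
E
```

```text
time: 18.08
tcp_pos: [0.6213, -0.0646, 0.1793]
tcp_rot: [179.4, 0.1, 101.0]
ft_force: [0.3, -0.8, 0.5]
width: 0.997
grip_force: 0.0
top 0.101 69 (array([  -2.3, -114. ]), array([35.8, 73. ]), 86.1)
top 0.088 49 (array([  -2.2, -113.4]), array([37.4, 77.1]), 89.8)
top -0.01 0 
top 0.053 145 (array([ 0.2, 62.3]), array([40.5, 50.4]), 79.8)
top 0.117 241 (array([ -1.5, 116.8]), array([47.5, 59.3]), 1.2)
scene 0.101 85 (array([  -0.2, -119.3]), array([29.7, 44.2]), 74.3)
scene 0.088 114 (array([   0. , -112.4]), array([84.5, 36.5]), 0.1)
scene -0.01 351 (array([ 2.5, -9.5]), array([59.8, 48.2]), 87.8)
scene 0.053 347 (array([ 2.6, 52.2]), array([63.6, 47.5]), 87.5)
scene 0.117 330 (array([  2. , 116.6]), array([60.7, 46.8]), 89.9)
```

```bash
python3 -m jog '[[[0.003,-0.016,0],0],[[0.005,-0.028,0],0],[[0.006,-0.028,0],0],[[0.005,-0.025,0],0],[[0.003,-0.015,0],0],[[0,0,0],0],[[0,0,-0.02],0],[[0,0,-0.03],0],[[0,0,-0.025],0],[[0,0,-0.02],0],[[0,0,-0.012],0],[[0,0,0],0]]' 100; python3 -m jog '[[[0,0,-0.004],0],[[0,0,0],0],[[0,0,0],0]]'
python3 - <<'E'
from h import *
s=bot.sense();print(s['tcp_pos'],s['ft_force'])
f=grab_frame("scene");I=f["image"]
cv2.imwrite('pics/s4.png',np.clip(cv2.resize(I[150:290,165:335],(728,600),interpolation=cv2.INTER_CUBIC).astype(float)[...,::-1]*1.5,0,255).astype(np.uint8))
E
```

```text
time: 19.18
tcp_pos: [0.637, -0.1736, 0.062]
tcp_rot: [-179.7, -0.2, 101.1]
ft_force: [-0.1, 0.6, -0.4]
width: 1.0
grip_force: 0.0
time: 19.43
tcp_pos: [0.6402, -0.1756, 0.0629]
tcp_rot: [179.9, 0.0, 101.1]
ft_force: [0.2, -0.2, -0.4]
width: 1.002
grip_force: 0.0
[ 0.64017061 -0.17559587  0.06290997] [ 0.22154978 -0.20506528 -0.40996708]
```

View pics/s4.png

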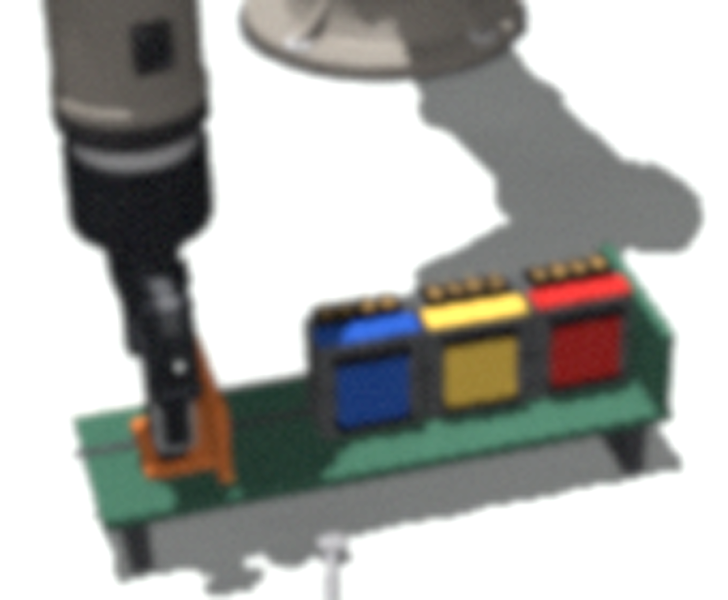

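The fingers straddle the handle at (175,400), and the row is upright and neat with gaps of about 3 mm. I'll close the fingers and slide the stop.

```bash
python3 -m jog '[[[0,0,0],0],[[0,0,0],0],[[0,0,0],0],[[0,0,0],0],[[0,0,0],0],[[0,0,0],0]]' 0; python3 -m jog '[[[-0.001,0.005,0],0],[[-0.002,0.01,0],0],[[-0.002,0.01,0],0],[[-0.002,0.01,0],0],[[-0.001,0.005,0],0],[[-0.001,0.004,0],0],[[-0.0006,0.003,0],0],[[0,0,0],0]]'
```

```text
time: 19.98
tcp_pos: [0.6388, -0.1761, 0.0624]
tcp_rot: [-180.0, -0.0, 101.0]
ft_force: [-4.5, -0.6, 5.1]
width: 0.461
grip_force: 61.3
time: 20.65
tcp_pos: [0.6293, -0.1269, 0.0624]
tcp_rot: [-180.0, -0.1, 101.1]
ft_force: [-5.0, -0.4, 7.8]
width: 0.463
grip_force: 61.9
```

```bash
python3 -m jog '[[[-0.0004,0.002,0],0],[[-0.0004,0.002,0],0],[[-0.0004,0.002,0],0],[[-0.0004,0.002,0],0],[[-0.0002,0.001,0],0],[[0,0,0],0]]';  python3 -m jog '[[[-0.0004,0.002,0],0],[[-0.0002,0.001,0],0],[[0,0,0],0]]'
```

```text
time: 21.15
tcp_pos: [0.6278, -0.1193, 0.0624]
tcp_rot: [180.0, 0.0, 101.0]
ft_force: [-3.3, -3.5, 6.2]
width: 0.458
grip_force: 61.7
time: 21.4
tcp_pos: [0.6274, -0.1172, 0.0624]
tcp_rot: [180.0, 0.1, 101.0]
ft_force: [-2.0, -5.3, 5.4]
width: 0.461
grip_force: 61.6
```

```bash
python3 -m jog '[[[-0.0002,0.001,0],0],[[-0.0002,0.001,0],0],[[0,0,0],0]]';  python3 -m jog '[[[-0.0002,0.001,0],0],[[-0.0002,0.001,0],0],[[0,0,0],0]]'; python3 -m jog '[[[-0.0002,0.001,0],0],[[0,0,0],0]]'
```

```text
time: 21.65
tcp_pos: [0.6271, -0.1156, 0.0624]
tcp_rot: [180.0, 0.1, 101.0]
ft_force: [-1.5, -5.6, 4.7]
width: 0.463
grip_force: 61.5
time: 21.9
tcp_pos: [0.6268, -0.1143, 0.0624]
tcp_rot: [179.9, 0.2, 101.0]
ft_force: [-1.0, -7.4, 3.6]
width: 0.458
grip_force: 61.4
time: 22.07
tcp_pos: [0.6267, -0.1134, 0.0624]
tcp_rot: [179.9, 0.2, 101.0]
ft_force: [-0.1, -8.0, 3.5]
width: 0.461
grip_force: 61.4
```

```bash
python3 -m jog '[[[-0.0002,0.001,0],0],[[0,0,0],0]]';  python3 -m jog '[[[-0.0002,0.001,0],0],[[0,0,0],0]]'; python3 -m jog '[[[-0.0002,0.001,0],0],[[0,0,0],0]]'
python3 - <<'E'
from h import *
from m import rect
a=np.deg2rad(11);R=np.array([[np.cos(a),np.sin(a)],[-np.sin(a),np.cos(a)]])
for n in("scene","top"):
    f=grab_frame(n);Q=cloud(f).reshape(-1,3);L=np.c_[(Q[:,:2]-[.617,-.055])@R.T,Q[:,2]]
    k=L[(abs(L[:,0])<.04)&(L[:,1]>-.029)&(L[:,1]<.165)&(L[:,2]>.1)&(L[:,2]<.118)];print(n,len(k),rect(k))
    I=f["image"]
    if n=="scene":cv2.imwrite('pics/s5.png',np.clip(cv2.resize(I[180:280,205:335],(780,600),interpolation=cv2.INTER_CUBIC).astype(float)[...,::-1]*1.5,0,255).astype(np.uint8))
E
```

```text
time: 22.23
tcp_pos: [0.6265, -0.1124, 0.0624]
tcp_rot: [179.9, 0.2, 101.0]
ft_force: [-0.3, -7.2, 3.5]
width: 0.458
grip_force: 61.4
time: 22.4
tcp_pos: [0.6263, -0.1115, 0.0625]
tcp_rot: [179.9, 0.2, 101.0]
ft_force: [-0.7, -7.8, 3.0]
width: 0.46
grip_force: 61.4
time: 22.57
tcp_pos: [0.6261, -0.1108, 0.0624]
tcp_rot: [179.9, 0.2, 101.0]
ft_force: [0.4, -8.9, 2.3]
width: 0.463
grip_force: 61.3
scene 1012 (array([-0.7, 64.8]), array([ 73.8, 187. ]), 0.7)
top 625 (array([-5.5, 76.7]), array([172.2,  73.3]), 84.1)
```

View pics/s5.png

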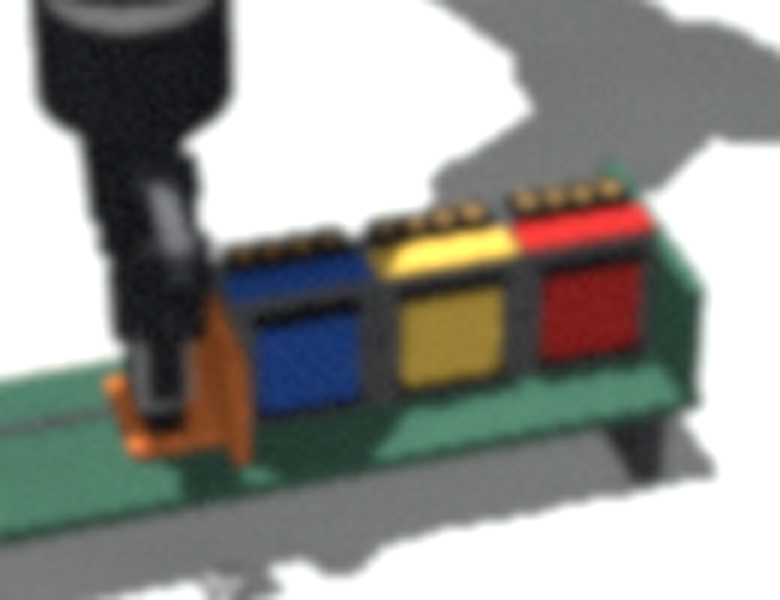

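The blocks are tight against each other and the stop is on blue. The last gap to the wall may still be closing, so I'll keep pushing until the force jumps.

```bash
python3 -m jog '[[[-0.0002,0.001,0],0],[[0,0,0],0]]';  python3 -m jog '[[[-0.0002,0.001,0],0],[[0,0,0],0]]'; python3 -m jog '[[[-0.0002,0.001,0],0],[[0,0,0],0]]'
```

```text
time: 22.83
tcp_pos: [0.6262, -0.1108, 0.0625]
tcp_rot: [179.9, 0.3, 100.9]
ft_force: [1.7, -10.6, 0.4]
width: 0.46
grip_force: 61.1
time: 23.0
tcp_pos: [0.6261, -0.1108, 0.0625]
tcp_rot: [179.9, 0.4, 100.9]
ft_force: [2.6, -12.7, -0.6]
width: 0.459
grip_force: 60.8
time: 23.17
tcp_pos: [0.6262, -0.1109, 0.0625]
tcp_rot: [179.9, 0.5, 100.9]
ft_force: [3.9, -15.5, -2.5]
width: 0.462
grip_force: 60.7
```

```bash
python3 -m jog '[[[0,0,0],0],[[0,0,0],0],[[0,0,0],0],[[0,0,0],0],[[0,0,0.01],0],[[0,0,0.03],0],[[0,0,0.03],0],[[0,0,0.03],0],[[0,-0.03,0.03],0],[[0,-0.04,0],0],[[0,-0.04,0],0],[[0,-0.03,0],0]]' 100;python3 -m jog '[[[-0.03,-0.02,0],0],[[-0.03,-0.02,0],0],[[-0.03,-0.02,0],0],[[0,0,0],0]]'
python3 - <<'E'
from h import *
from m import rect
a=np.deg2rad(11);R=np.array([[np.cos(a),np.sin(a)],[-np.sin(a),np.cos(a)]])
for n in("scene","top"):
    f=grab_frame(n);Q=cloud(f).reshape(-1,3);L=np.c_[(Q[:,:2]-[.617,-.055])@R.T,Q[:,2]];I=f["image"]
    for y in(0,.06,.12):
        k=L[(abs(L[:,0])<.04)&(abs(L[:,1]-y)<.028)&(L[:,2]>.101)&(L[:,2]<.118)];print(n,y,rect(k),np.median(k[:,2]))
    k=L[(abs(L[:,0])<.05)&(L[:,1]<-.031)&(L[:,1]>-.1)&(L[:,2]>.088)&(L[:,2]<.112)];print('stop y',k[:,1].min(),k[:,1].max())
    if n=="top":cv2.imwrite('pics/t5.png',np.clip(cv2.resize(I[120:270,235:435],(800,600),interpolation=cv2.INTER_CUBIC).astype(float)[...,::-1]*1.5,0,255).astype(np.uint8))
E
```

```text
time: 24.17
tcp_pos: [0.625, -0.2481, 0.1933]
tcp_rot: [179.9, 0.1, 101.0]
ft_force: [-0.4, -1.0, 0.0]
width: 1.006
grip_force: 0.0
time: 24.5
tcp_pos: [0.5278, -0.3111, 0.1925]
tcp_rot: [-179.8, 0.1, 100.4]
ft_force: [-1.3, -1.8, 0.9]
width: 1.001
grip_force: 0.0
scene 0 (array([ 3.6, -0.7]), array([48.4, 54.9]), 1.0) 0.1100587779984259
scene 0.06 (array([ 4.1, 59.7]), array([46.4, 55.8]), 3.3) 0.11001515923604
scene 0.12 (array([  4.5, 119.6]), array([50.4, 54.9]), 0.9) 0.11019761122965754
stop y -0.06480290944160497 -0.03107159614074909
top 0 (array([-0.7, -0. ]), array([47.9, 55.6]), 0.6) 0.11017603762599926
top 0.06 (array([-0.7, 60.1]), array([47.4, 55.6]), 0.2) 0.11071768272977067
top 0.12 (array([ -1.1, 120.1]), array([56., 48.]), 89.6) 0.11055249369501707
stop y -0.0650487560250364 -0.031072745105422222
```

View pics/t5.png

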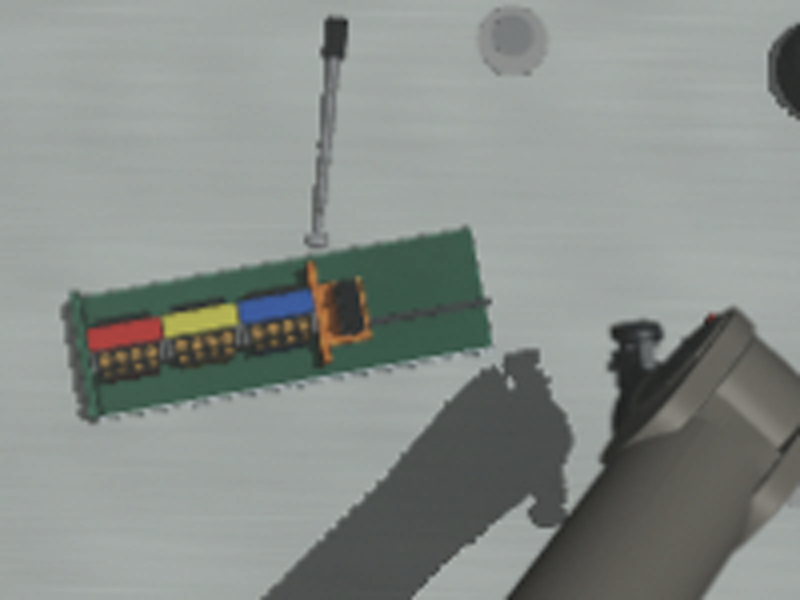

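The row runs red (125,345), yellow (200,335), blue (278,320), then the stop at (318,310). It is snug and straight with the terminals facing the robot, and the antenna hasn't moved. Handing in.

```bash
python3 -m jog '[[[0,0,0],0],[[0,0,0],0]]'; python3 -c "
from rig import workorder
print(workorder.close_job())"
```

```text
time: 24.77
tcp_pos: [0.5368, -0.3034, 0.1915]
tcp_rot: [179.9, -0.0, 101.2]
ft_force: [-0.7, -0.1, 0.7]
width: 1.0
grip_force: 0.0
the job is handed in; nothing more can be done
None
```

The job is handed in at about 25 s: red, yellow and blue stand upright in a snug, straight row from the wall to the stop, terminals towards the robot, with the arm clear; I didn't go near the battery cover or the antenna, and the first grasp on yellow was too high (68 N at the wrist, under the 120 N limit), so I released and regripped it lower.

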